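# Close the sample chamber and hold the stem probe in its guide

### The job

The sample chamber is loaded: swing its hinged lid fully shut, and only then take the slim stem probe from the rack and lower it upright through the round guide in the lid without touching the chamber or the lid at all. Finish holding it there in the gripper, still and centred in the guide, with the underside of its collar hanging about 10 mm above the mouth of the guide, not resting on it. Leave the mushroom-headed blanking plug in the rack.

Things in the scene. Friction and masses are not known exactly. Their poses are not given: they have to be found in the camera images.
- chamber: Square aluminium sample chamber, fixed to the bench: flange 124x124x6, box 96x96 outside, open top 60 above the bench, inner sample stage top 16 above the bench. Origin on the bench under its centre; z up; its hinged lid turns about an axis along its y, on the +x side.
- lid_hinge (a point): Middle of the hinge axis, at x = +50 mm, y = 0, z = 60 mm in the chamber's frame. Does not move with the lid.
- chamber_lid (a joint): Lid angle in rad: 0 is fully shut (lid level), it grows as the lid rises from the chamber's -x side; up to 1.7. A stiff friction hinge (0.15 N m): the lid stays where it is left, and pushing its tab down along its arc with 2 to 4 N closes it.
- lid_tab (a point): Centre of the outer (upper when shut) face of the steel lift tab at the lid's free edge, 108 mm from the hinge axis along the lid and 7 mm off the hinge plane towards the outside. The tab is 34 wide (along the hinge), 5 thick and reaches 98 to 120 mm from the axis; the lid plate is 96x96x8. Moves with the lid.
- guide_mouth (a point): Centre of the upper mouth of the guide in the middle of the lid: a steel ring 30 outside that stands 12 above the lid, bore 20 diameter, 20 long right through ring and lid. With the lid shut the bore is vertical and this point is 80 above the bench, above the chamber's centre. Moves with the lid.
- rack: White rack fixed to the bench, 64 (x) x 150 (y) x 85 high: a top plate on two end walls with two 16 holes at y = +40 and -40 mm. Origin on the bench under its centre, z up. The probe hangs by its collar in one hole, the plug in the other; which is where changes.
- probe: Stem probe, loose, about 0.1 kg, 120 long: a straight steel rod of 10 diameter with a tapered tip, 68 long, below a flat steel collar of 26 diameter x 5; above it a straight black cylindrical handle of 22 diameter x 44. Origin at the tip, z along the rod to the handle. Starts upright, collar resting on the rack's top plate 85 above the bench.
- probe_grip (a point): Middle of the probe's black handle, on its axis, 95 mm above the tip (27 above the underside of the collar). Grasp here from above, from any side.
- probe_tip (a point): Tip of the probe's rod.
- probe_collar (a point): Centre of the underside of the probe's collar, 68 mm above the tip.
- plug_grip (a point): Middle of the wide black mushroom head (36 diameter x 20) of the blanking plug, a loose thicker stem (14 diameter, 93 long overall) in the rack's other hole, 86 mm above its lower end. Not to be moved.
Mind the look-alikes: they are no part of the job. Leave any purple look-alike of the probe alone.

How it is judged:
By the outcome, as a careful person would: the job done as asked, in the order asked, and still so for the second after the job is handed in, while the arm keeps its last pose, push and grip.
It also fails if it takes over 69 s, if anything falls off the work surface, if the arm or the gripper's body presses on something with over 40 N, if the wrist force passes 120 N, or if a joint passes its speed limit or range.

### The arm

A 6-joint arm with a two-finger parallel gripper is mounted at the origin on a cart in front of the work surface, level with it; the furniture and walls round the work are solid. World frame = base frame: x ahead of the robot, y to its left, z up, the work surface at z = 0. Lengths are in m, angles in rad, forces in N, time in s.
With the tool pointing down it reaches from about 0.25 to 0.8 m from the base axis. Payload 8.5 kg.
Tool frame: the origin (TCP) lies midway between the tips of the shut fingers; the grasp point (between the pads) lies 19 mm behind it; z points along the fingers, y is the direction in which the jaws open and shut (so a half turn about z gives the same grasp; the last joint's range is limited). The gripper opens to 85 mm and grips with 20 to 120 N. Pads are 22 mm wide; open, the fingers measure 114 mm over their backs; the gripper's body (76 mm by 85 mm) begins 54 mm behind the grasp point. The pads swing forward as they close: fully open they stand 13 mm farther back than shut.
Start: joints at [-1.281, 0.238, -0.013, 1.319, 0, 1.571], TCP at [0.15, -0.503, 0.231] pointing down, gripper open.
Joint ranges: [-2.66, 2.66], [-1.03, 1.9], [-1.14, 1.46], [-1.82, 2.27], [-1.45, 1.34], [-3.14, 3.14]. Speed limits (rad/s): [2.22, 2.22, 2.79, 3.14, 3.14, 3.14].

### API

Orientations are given as a rotation vector (axis times angle).
In Python, from plant import bot, vision gives the robot as it stands. The module is installed in compiled form; this text tells all that it offers.
- The arm moves only by the shell command python3 -m pendant 'ROWS' [FORCE]. ROWS is JSON, a list of rows, each an object of numbers: "tx", "ty", "tz": the shift along the tool's x, y, z in mm; "ax", "ay", "az": the turn, a rotation vector about the tool's x, y, z in rad; "hand": the finger opening in mm, from 0 to 85.4. In form: [{"tx": .., "ty": .., "tz": .., "ax": .., "ay": .., "az": .., "hand": ..}, ...]. A call has 1 to 8 rows; each row is the pose to reach, as a shift and turn from the pose commanded when the call began, along the tool's axes at that moment; what a row does not reach only later rows make up. A row lasts 1/10 s, in which the tool goes at most 50 mm and 8.59 degrees, less where a joint would pass 70% of its speed; a pose out of reach is approached as far as the arm can. A call with a gripper value outside its range is refused whole. The fingers move at their own pace and stop on an object; FORCE is the grip in N (left out, the last holds). Time passes only in rows, so rows that repeat a pose let the fingers close. It gives the time, the measured TCP pose, the force and the opening at its end, in the units of the state.
- bot.sense(): the state, without advancing time (a new reading comes with each control period).
- vision.get_image(name): name is "scene" or "top" or "wrist"; returns a dict with "img" (384x512x3 uint8, blue, green, red), "range_z" (384x512 float32, m along the optical axis (not along the pixel's ray), 0 where there is no reading), "K" (3x3 intrinsics, pixels), "R" (3x3) and "t" (3): a world point X has camera coordinates R X + t. Camera axes: x right, y down, z forward; pixel columns grow to the right and rows downward; lengths in m; the calibration is good to about 2 mm. A picture is of the moment at which its call begins.
- bot.close_job(): hands the job in, once; it reports no verdict.
The state is a dict: "time": time; "joint_positions": joint angles; "dq": joint speeds; "tau": joint torques, N m; "tool_pos": TCP position; "orientation": TCP orientation; "force": force on the tool from outside, world axes, zero at the start; "torque": the same for the moment, N m; "width": finger opening in m.
Only numpy, scipy, OpenCV 4.12 (cv2) and the standard library are available. Lean on these libraries where they do the work, as an engineer would, in place of code of your own. Each camera call takes 0.05 s, during which the arm holds its last target.

## Working session

There is one attempt and no reset: what is moved stays moved. The work goes in short steps, Python scripts to look and compute and a shell command to move; the robot and the scene stay as the last step left them, time stands still between calls to the robot, and variables do not carry over. Pictures are saved under pics/ and viewed, and the job is handed in when it is done.

```bash
mkdir -p pics; cat > h.py <<'E'
import numpy as np, cv2, json
from plant import bot, vision
def snap(n,fn):
    d=vision.get_image(n); cv2.imwrite('pics/'+fn+'.png',d['img']); np.savez('pics/'+fn+'.npz',**d); return d
def load(fn): return dict(np.load('pics/'+fn+'.npz'))
def pt(d,u,v,z=None):
    K,R,t=d['K'],d['R'],d['t']; r=R.T@np.linalg.inv(K)@np.array([u,v,1.]); c=-R.T@t
    if z is None: return c+r*d['range_z'][int(v),int(u)]
    return c+r*(z-c[2])/r[2]
def cloud(d):
    K,R,t=d['K'],d['R'],d['t']; h,w=d['range_z'].shape; v,u=np.mgrid[:h,:w]
    r=np.stack([(u-K[0,2])/K[0,0],(v-K[1,2])/K[1,1],np.ones_like(u)],-1)*d['range_z'][...,None]
    return (r-t)@R
def proj(d,X):
    p=d['K']@(d['R']@np.asarray(X)+d['t']); return p[:2]/p[2]
E
python3 - <<'E'
from h import *
for n in('scene','top','wrist'):
    d=snap(n,n+'0'); print(n,-d['R'].T@d['t'],d['K'][0,0])
s=bot.sense(); print(s)
E
```

```text
scene [ 0.24383518 -0.68792765  0.4950998 ] 357.69157757330925
top [ 0.49415744 -0.04196116  1.35885279] 486.1537092092778
wrist [ 0.22912504 -0.47937406  0.37403561] 277.23595123114114
{'time': 0.15, 'joint_positions': array([-1.28100137e+00,  2.38658489e-01, -1.40411346e-02,  1.31916502e+00,
        8.17178686e-06,  1.57075377e+00]), 'dq': array([-0.00035054, -0.00109744,  0.00202464,  0.00092098,  0.0009244 ,
       -0.00124948]), 'tau': array([ 1.41844928e-03, -5.39077485e+01,  3.46598768e+01,  1.44825142e-02,
        1.41222219e-05, -2.86608444e-07]), 'tool_pos': array([ 0.14994024, -0.50282662,  0.23082473]), 'orientation': array([-3.10761414e+00, -4.53530959e-01,  2.29488319e-04]), 'force': array([-0.62860199,  0.37781809,  0.00632294]), 'torque': array([-0.03935185,  0.00868086,  0.03560314]), 'width': 0.08552593476321359}
```

View pics/scene0.png

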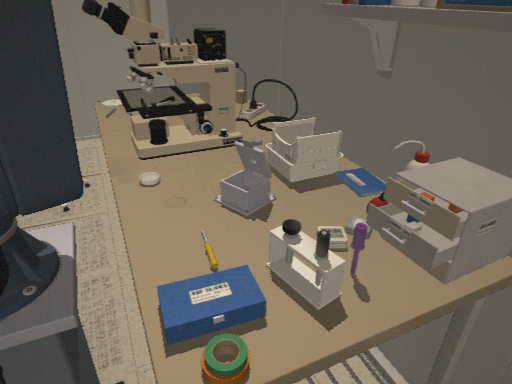

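View pics/top0.png

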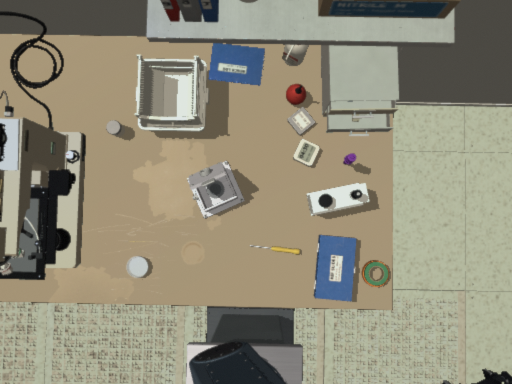

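View pics/wrist0.png

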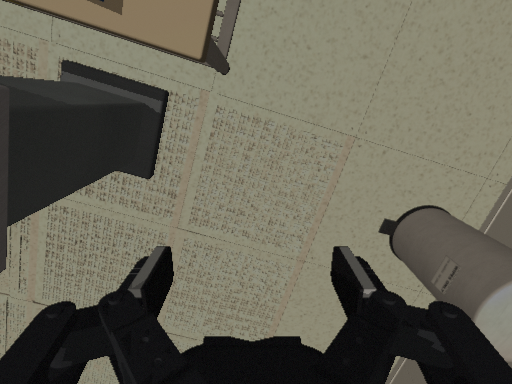

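```bash
python3 - <<'E'
from h import *
d=load('top0'); s=load('scene0')
a=cv2.resize(d['img'][150:225,180:380],(800,300),interpolation=cv2.INTER_CUBIC)
b=cv2.resize(s['img'][130:305,210:380],(583,600),interpolation=cv2.INTER_CUBIC)
cv2.imwrite('pics/c1.png',a);cv2.imwrite('pics/c2.png',b)
C=cloud(d)
print(d['R'].round(3))
for u,v in [(200,60+200),(216,189),(325,200),(356,194),(338,198),(349,158),(205,172),(210,168)]: print(u,v,C[v,u].round(4))
# height segmentation
P=C.reshape(-1,3)
for nm,(u0,u1,v0,v1) in dict(ch=(180,250,155,225),rack=(300,375,175,220)).items():
    Z=C[v0:v1,u0:u1,2]; print(nm); 
    print((Z[::4,::4]*1000).astype(int))
E
```

```text
[[ 0.019 -1.    -0.006]
 [-0.998 -0.018 -0.057]
 [ 0.057  0.007 -0.998]]
200 260 [0.3787 0.1286 0.002 ]
216 189 [0.5761 0.0876 0.0155]
325 200 [ 0.5472 -0.2022  0.1105]
356 194 [ 0.5629 -0.2776  0.1314]
338 198 [ 0.554  -0.2389  0.0885]
349 158 [ 0.656  -0.2618  0.1163]
205 172 [0.6122 0.1059 0.1266]
210 168 [0.6277 0.0988 0.0781]
ch
[[   1   -2   -1    0   -2    0    0    0    3   -4    2    2    3   -6
     1    4    0   -2]
 [  -2   -3    5    0    0   -3    0    2   -4   -3   -3    1   -2    0
    -4    1    0    8]
 [   0    2   -1   -3   -2   -3    0    1    0   -2   76    9    0   -1
     0   -1    3    1]
 [  -4    3   -3    1   -6    0    0  109   80   91  108   28    7    2
     0    1    4   -7]
 [   0    0    0    0    1  111  126  123  108  123  135  149    5   -4
    -1 1358    2    2]
 [   2   -5   -1   73   90  100  120  124  134  152  151  148    7    1
     1   -1    1    2]
 [  -6    2    8  103  116  130  137  149  161   11   10    9   55    0
     2   -1    2    0]
 [   2    7    2  133  145  155  166  166   17   13   15    8   11    5
     5    2   -6   -1]
 [  
[... 1224 characters left out ...]
   2  -3   8   4  85  83  83  80  86  86  -2
   -2]
 [  0   1  -1   4   6   1  80  88  86  87  88  83  85  99 134 134  82   1
    0]
 [ -2  -1  58  86  87  83 107 110  85  82  88  82  86 115 135 131  84   2
    0]
 [ -1   1  31  86  85 109 106 111 106  86  86  83  82  82  82  85  83  85
   -5]
 [ -1   1   9  83  83 110 108 110  86  82  84  86  87  84  85  10  -1   0
    0]
 [  1   1   3  87  83  83 103  81  88  89  84   4   8   2   2  -2   1  -1
    2]
 [ -4  -4   1  66  84  82   4   4   3   1   0   0   0  -1  -4   0   1   0
   -9]
 [ -3   1   1   3   0   1  -3  -6  -2   0   0  -1   0   1   6  -2   0   1
   -1]
 [ -6   6  -2   1  -3   2   4   0   0  -1  -2  -4   2   1  -5   0  -1   0
    0]]
```

View pics/c1.png

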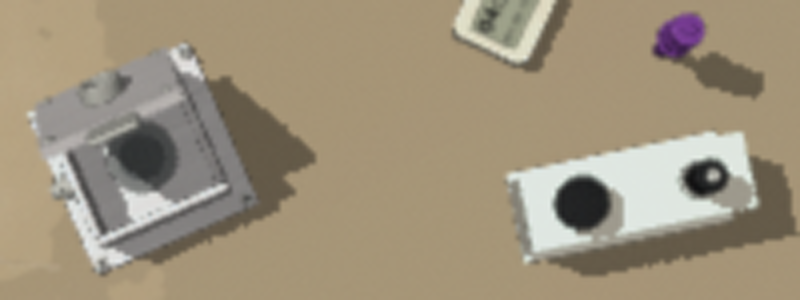

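View pics/c2.png

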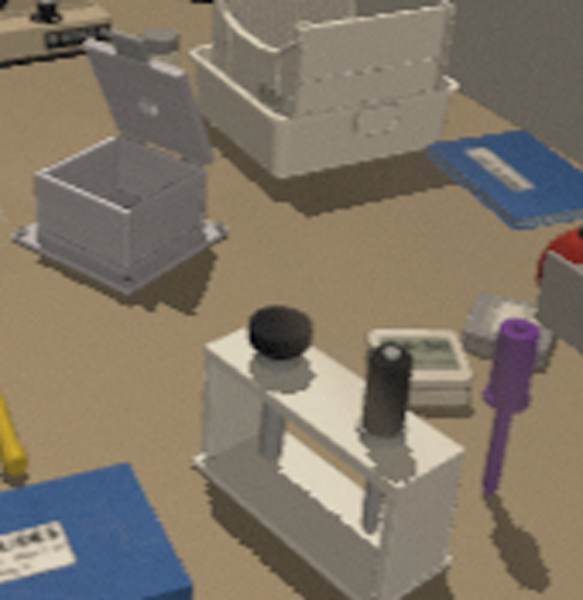

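Top view: the rack sits at (338,198), with the mushroom-headed plug at (325,200), the tall slim black handle of the probe at (356,194), and the purple look-alike standing apart at (349,158). The probe is the slim black cylinder with collar and bright top, in the right-hand hole. The scene crop confirms that. The chamber is at (216,189) with its lid open towards the far side.

```bash
python3 - <<'E'
from h import *
d=load('top0'); C=cloud(d); im=d['img']
# rack: white, z~85
m=((C[...,2]>.075)&(C[...,2]<.2)); 
r=np.zeros_like(m); r[175:222,300:375]=m[175:222,300:375]
cn=max(cv2.findContours(r.astype('uint8'),0,1)[0],key=cv2.contourArea)
q=np.array([pt(d,u,v,.085)[:2] for u,v in cn[:,0].astype(float)],np.float32)
(c,sz,a)=cv2.minAreaRect(q*1000); print('rack',c,sz,a)
# dark blobs
g=im.max(2)
for nm,(u0,u1,v0,v1),z in [('plug',(312,340,188,212),.105),('probe',(344,366,184,206),.134)]:
    k=np.zeros_like(g);k[v0:v1,u0:u1]=(g[v0:v1,u0:u1]<75); M=cv2.moments(k,True); u,v=M['m10']/M['m00'],M['m01']/M['m00']
    ys,xs=np.nonzero(k);print(nm,u,v,M['m00'],xs.min(),xs.max(),ys.min(),ys.max(),pt(d,u,v,z))
# chamber mask: low saturation or tall
hsv=cv2.cvtColor(im,cv2.COLOR_BGR2HSV)
ch=np.zeros_like(m);ch[155:222,183:246]=(hsv[155:222,183:246,1]<60)
ch=ch.astype('uint8'); n,l,st,_=cv2.connectedComponentsWithStats(ch); i=1+np.argmax(st[1:,4]); ch=(l==i).astype('uint8')
cn=max(cv2.findContours(ch,0,1)[0],key=cv2.contourArea)
q=np.array([pt(d,u,v,.006)[:2] for u,v in cn[:,0].astype(float)],np.float32)
print('flange',cv2.minAreaRect(q*1000)); 
b=im.copy();cv2.drawContours(b,[cn],-1,(0,0,255),1);cv2.imwrite('pics/c3.png',cv2.resize(b[150:225,180:250],(700,750),interpolation=0)[:600])
# lid plane
s=np.zeros_like(m);s[155:190,185:232]=(C[155:190,185:232,2]>.075)&(C[155:190,185:232,2]<.2)
P=C[s]
for _ in range(4):
    c=P.mean(0);n=np.linalg.svd(P-c)[2][2];n*=np.sign(n[2]);e=(P-c)@n;P=P[abs(e)<max(.006,2*e.std()*.8)]
print('lid',len(P),c,n,'theta',np.arccos(n[2]),'yaw',np.degrees(np.arctan2(n[1],n[0])),'ztop',P[:,2].max())
E
```

```text
rack (555.5968627929688, -241.9660186767578) (49.92501449584961, 150.5298309326172) 12.70368480682373
plug 325.140625 200.5 128.0 319 331 195 206 [ 0.5461457  -0.20330651  0.105     ]
probe 355.6727272727273 194.3090909090909 55.0 351 361 190 198 [ 0.56198289 -0.27627187  0.134     ]
flange ((576.6638793945312, 93.96897888183594), (130.51528930664062, 132.55657958984375), 24.954486846923828)
lid 464 [0.60059931 0.10128395 0.12974554] [0.81385959 0.37489584 0.44394333] theta 1.110801655139513 yaw 24.732662271821997 ztop 0.17398309126095757
```

View pics/c3.png

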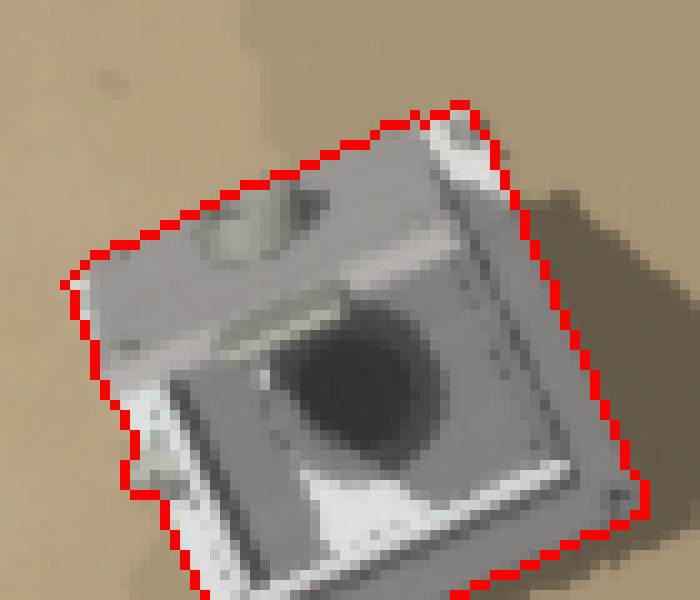

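```bash
cat >> h.py <<'E'
from scipy.spatial.transform import Rotation as Ro
def down(yaw):
    c,s=np.cos(yaw),np.sin(yaw); return Ro.from_matrix(np.array([[c,s,0],[s,-c,0],[0,0,-1.]]))
def goal(p,yawdeg):
    s=bot.sense(); R=Ro.from_rotvec(s['orientation'])
    print('t=%.2f'%s['time'],'shift',(R.inv().apply(np.array(p)-s['tool_pos'])*1000).round(1),'turn',(R.inv()*down(np.radians(yawdeg))).as_rotvec().round(4),'F',s['force'].round(1),'w',s['width'])
E
python3 - <<'E'
from h import *
goal([.617,.110,.25],24.8)
E
```

```text
t=0.15 shift [ 622.7 -453.8  -18.7] turn [-1.10e-03 -1.00e-04 -1.43e-01] F [-0.6  0.4  0. ] w 0.08552593476321359
```

```bash
python3 -m pendant '[{"tx":311,"ty":-227,"tz":-19,"az":-0.143,"hand":0},{"tx":311,"ty":-227,"tz":-19,"az":-0.143,"hand":0},{"tx":311,"ty":-227,"tz":-19,"az":-0.143,"hand":0},{"tx":311,"ty":-227,"tz":-19,"az":-0.143,"hand":0},{"tx":311,"ty":-227,"tz":-19,"az":-0.143,"hand":0},{"tx":311,"ty":-227,"tz":-19,"az":-0.143,"hand":0},{"tx":311,"ty":-227,"tz":-19,"az":-0.143,"hand":0},{"tx":311,"ty":-227,"tz":-19,"az":-0.143,"hand":0}]' 
python3 - <<'E'
from h import *
goal([.617,.110,.25],24.8)
E
```

```text
t=0.15 shift [ 622.7 -453.8  -18.7] turn [-1.10e-03 -1.00e-04 -1.43e-01] F [-0.6  0.4  0. ] w 0.08552593476321359invalid input at $[0]: expected keys tx, ty, tz, ax, ay, az, hand
```

```bash
python3 -m pendant '[{"tx":311,"ty":-227,"tz":-19,"ax":0,"ay":0,"az":-0.143,"hand":0},{"tx":311,"ty":-227,"tz":-19,"ax":0,"ay":0,"az":-0.143,"hand":0},{"tx":311,"ty":-227,"tz":-19,"ax":0,"ay":0,"az":-0.143,"hand":0},{"tx":311,"ty":-227,"tz":-19,"ax":0,"ay":0,"az":-0.143,"hand":0},{"tx":311,"ty":-227,"tz":-19,"ax":0,"ay":0,"az":-0.143,"hand":0},{"tx":311,"ty":-227,"tz":-19,"ax":0,"ay":0,"az":-0.143,"hand":0},{"tx":311,"ty":-227,"tz":-19,"ax":0,"ay":0,"az":-0.143,"hand":0},{"tx":311,"ty":-227,"tz":-19,"ax":0,"ay":0,"az":-0.143,"hand":0}]' 
python3 - <<'E'
from h import *
goal([.617,.110,.25],24.8)
E
```

```text
time: 0.95
tool_pos: [0.3843, -0.1943, 0.2505]
orientation: [-3.068, -0.676, -0.001]
force: [0.5, -0.2, -0.1]
width: -0.0003
t=0.95 shift [ 339.1 -178.2    0.6] turn [-0.0001 -0.0005  0.0012] F [ 0.5 -0.2 -0.1] w -0.00032081984534772706
```

```bash
python3 -m pendant '[{"tx":339,"ty":-178,"tz":0,"ax":0,"ay":0,"az":0,"hand":0},{"tx":339,"ty":-178,"tz":0,"ax":0,"ay":0,"az":0,"hand":0},{"tx":339,"ty":-178,"tz":0,"ax":0,"ay":0,"az":0,"hand":0},{"tx":339,"ty":-178,"tz":0,"ax":0,"ay":0,"az":0,"hand":0},{"tx":339,"ty":-178,"tz":0,"ax":0,"ay":0,"az":0,"hand":0},{"tx":339,"ty":-178,"tz":0,"ax":0,"ay":0,"az":0,"hand":0},{"tx":339,"ty":-178,"tz":0,"ax":0,"ay":0,"az":0,"hand":0},{"tx":339,"ty":-178,"tz":0,"ax":0,"ay":0,"az":0,"hand":0}]' 
python3 - <<'E'
from h import *
snap('wrist','w1');snap('scene','s1')
goal([.617,.110,.152],24.8)
E
```

```text
time: 1.75
tool_pos: [0.6176, 0.11, 0.2494]
orientation: [-3.067, -0.677, 0.001]
force: [0.2, -0.3, 0.1]
width: 0.0004
t=1.85 shift [-1.1  0.2 96.5] turn [-0.001   0.0008  0.0035] F [-0.3 -0.5  0.1] w 6.723063843622059e-05
```

View pics/w1.png

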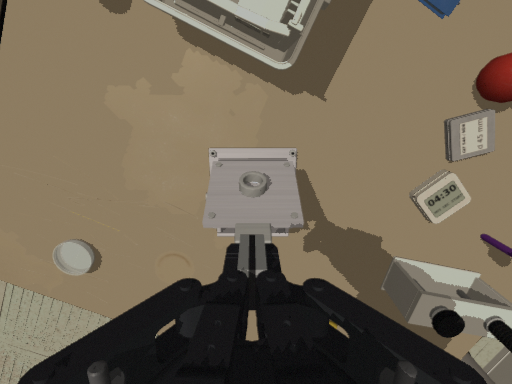

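View pics/s1.png

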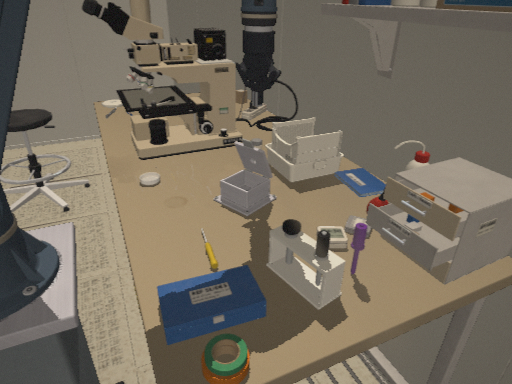

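The wrist view shows the open lid squarely aligned, ring at (253,184), tab at (253,233), closed fingers just below it. The scene view shows the hand well above the lid.

```bash
python3 - <<'E'
from h import *
d=load('w1');C=cloud(d)
s=bot.sense();print(s['tool_pos'],proj(d,s['tool_pos']))
for u,v in [(253,228),(240,228),(253,235),(253,240),(220,222),(290,222),(222,165),(285,165),(253,184),(241,184),(265,184)]: print(u,v,C[v,u].round(4))
m=np.zeros(C.shape[:2],bool);m[162:224,206:300]=1;m&=C[...,2]>.06
P=C[m]
for _ in range(5):
    c=P.mean(0);n=np.linalg.svd(P-c)[2][2];n*=np.sign(n[2]);e=(P-c)@n;P=P[abs(e)<.004]
print(c,n,np.arccos(n[2]),np.degrees(np.arctan2(n[1],n[0])),len(P))
E
```

```text
[0.61803095 0.11064694 0.24849948] [251.18466428 246.52471345]
253 228 [0.59   0.0961 0.1588]
240 228 [0.585  0.1071 0.159 ]
253 235 [0.6285 0.1144 0.2553]
253 240 [0.6285 0.1144 0.2611]
220 222 [0.5797 0.1259 0.1525]
290 222 [0.6077 0.0657 0.1526]
222 165 [0.6113 0.1459 0.0737]
285 165 [0.6431 0.0796 0.0774]
253 184 [0.6127 0.1065 0.1001]
241 184 [0.6134 0.1204 0.1216]
265 184 [0.6233 0.0979 0.1198]
[0.61010986 0.10573649 0.11294002] [0.83012001 0.38596851 0.40240411] 1.1566548700723815 24.936311167909395 1783
```

```bash
python3 -m pendant '[{"tx":-1,"ty":0,"tz":46,"ax":0,"ay":0,"az":0.003,"hand":0},{"tx":-1,"ty":0,"tz":93,"ax":0,"ay":0,"az":0.003,"hand":0},{"tx":-1,"ty":0,"tz":93,"ax":0,"ay":0,"az":0.003,"hand":0},{"tx":-1,"ty":0,"tz":93,"ax":0,"ay":0,"az":0.003,"hand":0}]' 
python3 - <<'E'
from h import *
s=bot.sense(); h=np.array([.623,.1118]); e=np.array([np.cos(np.radians(24.9)),np.sin(np.radians(24.9))])
a0=(s['tool_pos'][:2]-h)@e*1e3; lat=(s['tool_pos'][:2]-h)@[-e[1],e[0]]*1e3; z0=s['tool_pos'][2]*1e3
print(a0,lat,z0)
for i,th in enumerate(np.linspace(1.16,0,14)):
    r=103+17*i/13
    a=-r*np.cos(th)+7*np.sin(th)+11; z=60+r*np.sin(th)+7*np.cos(th)
    print(round(th,2),'tx %.0f tz %.0f'%(a-a0,z0-z))
E
```

```text
time: 2.25
tool_pos: [0.6149, 0.1062, 0.1579]
orientation: [-3.069, -0.669, 0.002]
force: [0.9, 0.0, 0.6]
width: 0.0003
-9.740789810641212 -1.6713657958734862 157.90970240453962
1.16 tx -14 tz 1
1.07 tx -23 tz 3
0.98 tx -32 tz 6
0.89 tx -41 tz 10
0.8 tx -49 tz 15
0.71 tx -57 tz 21
0.62 tx -65 tz 27
0.54 tx -72 tz 35
0.45 tx -79 tz 43
0.36 tx -84 tz 51
0.27 tx -89 tz 60
0.18 tx -94 tz 70
0.09 tx -97 tz 80
0.0 tx -99 tz 91
```

```bash
python3 -m pendant '[{"tx":-9,"ty":0,"tz":0,"ax":0,"ay":0,"az":0,"hand":0},{"tx":-14,"ty":0,"tz":1,"ax":0,"ay":0,"az":0,"hand":0},{"tx":-19,"ty":0,"tz":2,"ax":0,"ay":0,"az":0,"hand":0},{"tx":-23,"ty":0,"tz":3,"ax":0,"ay":0,"az":0,"hand":0},{"tx":-28,"ty":0,"tz":5,"ax":0,"ay":0,"az":0,"hand":0},{"tx":-32,"ty":0,"tz":6,"ax":0,"ay":0,"az":0,"hand":0},{"tx":-37,"ty":0,"tz":8,"ax":0,"ay":0,"az":0,"hand":0},{"tx":-41,"ty":0,"tz":10,"ax":0,"ay":0,"az":0,"hand":0}]' 
python3 - <<'E'
from h import *
d=snap('scene','s2');cv2.imwrite('pics/s2c.png',cv2.resize(d['img'][80:230,170:340],(680,600)))
E
```

```text
time: 3.05
tool_pos: [0.5777, 0.0895, 0.1471]
orientation: [-3.069, -0.67, 0.0]
force: [0.5, 0.5, 0.7]
width: 0.0002
```

View pics/s2c.png

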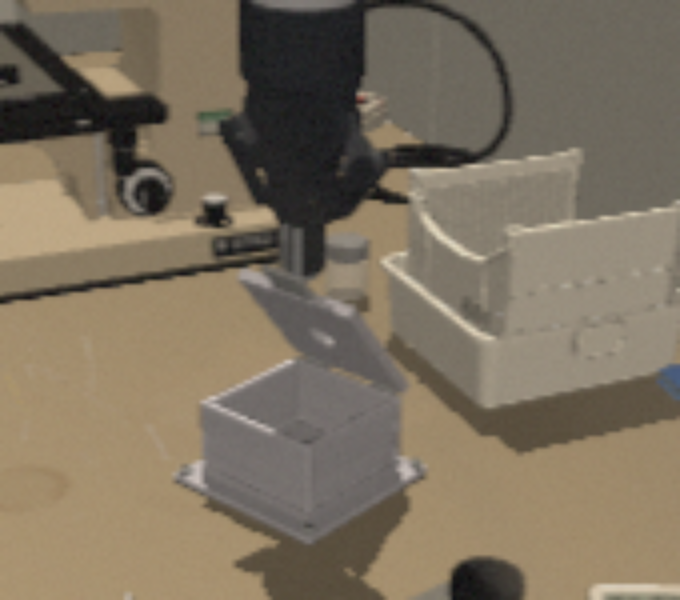

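The lid is following the fingertips, which press on the tab near crop (295,280). Continuing along the arc.

```bash
python3 -m pendant '[{"tx":-4,"ty":0,"tz":2,"ax":0,"ay":0,"az":0,"hand":0},{"tx":-8,"ty":0,"tz":5,"ax":0,"ay":0,"az":0,"hand":0},{"tx":-12,"ty":0,"tz":8,"ax":0,"ay":0,"az":0,"hand":0},{"tx":-16,"ty":0,"tz":11,"ax":0,"ay":0,"az":0,"hand":0},{"tx":-20,"ty":0,"tz":14,"ax":0,"ay":0,"az":0,"hand":0},{"tx":-24,"ty":0,"tz":17,"ax":0,"ay":0,"az":0,"hand":0},{"tx":-28,"ty":0,"tz":21,"ax":0,"ay":0,"az":0,"hand":0},{"tx":-31,"ty":0,"tz":25,"ax":0,"ay":0,"az":0,"hand":0}]'
python3 -m pendant '[{"tx":-4,"ty":0,"tz":4,"ax":0,"ay":0,"az":0,"hand":0},{"tx":-7,"ty":0,"tz":8,"ax":0,"ay":0,"az":0,"hand":0},{"tx":-12,"ty":0,"tz":16,"ax":0,"ay":0,"az":0,"hand":0},{"tx":-15,"ty":0,"tz":20,"ax":0,"ay":0,"az":0,"hand":0},{"tx":-17,"ty":0,"tz":25,"ax":0,"ay":0,"az":0,"hand":0},{"tx":-20,"ty":0,"tz":30,"ax":0,"ay":0,"az":0,"hand":0},{"tx":-22,"ty":0,"tz":35,"ax":0,"ay":0,"az":0,"hand":0},{"tx":-24,"ty":0,"tz":40,"ax":0,"ay":0,"az":0,"hand":0}]'
```

```text
time: 3.9
tool_pos: [0.5495, 0.0765, 0.122]
orientation: [-3.069, -0.67, 0.0]
force: [1.6, -0.3, 1.1]
width: -0.0002
time: 4.7
tool_pos: [0.528, 0.0666, 0.0819]
orientation: [-3.069, -0.67, -0.0]
force: [0.8, -0.2, 1.7]
width: -0.0001
```

Tip at z = 82 mm; the shut tab face should be at 67 mm. Pressing the rest slowly.

```bash
python3 -m pendant '[{"tx":-1,"ty":0,"tz":4,"ax":0,"ay":0,"az":0,"hand":0},{"tx":-2,"ty":0,"tz":7,"ax":0,"ay":0,"az":0,"hand":0},{"tx":-2,"ty":0,"tz":9,"ax":0,"ay":0,"az":0,"hand":0},{"tx":-3,"ty":0,"tz":11,"ax":0,"ay":0,"az":0,"hand":0},{"tx":-3,"ty":0,"tz":13,"ax":0,"ay":0,"az":0,"hand":0},{"tx":-3,"ty":0,"tz":14,"ax":0,"ay":0,"az":0,"hand":0},{"tx":-3,"ty":0,"tz":14,"ax":0,"ay":0,"az":0,"hand":0}]'
python3 -c "
from plant import bot;print(bot.sense()['force'])"
```

```text
time: 5.4
tool_pos: [0.5253, 0.0654, 0.0682]
orientation: [-3.069, -0.67, 0.0]
force: [-0.3, 0.3, 0.0]
width: -0.0002
[-0.29919353  0.27438331  0.01807031]
```

```bash
python3 -m pendant '[{"tx":0,"ty":0,"tz":1,"ax":0,"ay":0,"az":0,"hand":0},{"tx":0,"ty":0,"tz":1,"ax":0,"ay":0,"az":0,"hand":0}]'; python3 -m pendant '[{"tx":0,"ty":0,"tz":1,"ax":0,"ay":0,"az":0,"hand":0},{"tx":0,"ty":0,"tz":1,"ax":0,"ay":0,"az":0,"hand":0}]';
```

```text
time: 5.6
tool_pos: [0.5254, 0.0655, 0.0673]
orientation: [-3.069, -0.67, -0.0]
force: [-0.3, 0.2, 0.4]
width: -0.0002
time: 5.8
tool_pos: [0.5255, 0.0655, 0.0669]
orientation: [-3.069, -0.67, -0.001]
force: [-2.7, -0.4, 7.0]
width: 0.0001
```

```bash
python3 -m pendant '[{"tx":0,"ty":0,"tz":0.7,"ax":0,"ay":0,"az":0,"hand":0},{"tx":0,"ty":0,"tz":0.7,"ax":0,"ay":0,"az":0,"hand":0}]';python3 -m pendant '[{"tx":0,"ty":0,"tz":-30,"ax":0,"ay":0,"az":0,"hand":0},{"tx":0,"ty":0,"tz":-70,"ax":0,"ay":0,"az":0,"hand":0},{"tx":-60,"ty":0,"tz":-110,"ax":0,"ay":0,"az":0,"hand":0},{"tx":-90,"ty":0,"tz":-110,"ax":0,"ay":0,"az":0,"hand":40},{"tx":-90,"ty":0,"tz":-110,"ax":0,"ay":0,"az":0,"hand":40},{"tx":-90,"ty":0,"tz":-110,"ax":0,"ay":0,"az":0,"hand":40},{"tx":-90,"ty":0,"tz":-110,"ax":0,"ay":0,"az":0,"hand":40}]'
python3 - <<'E'
from h import *
d=snap('wrist','w3');snap('top','t3');C=cloud(d);s=bot.sense();print(s['tool_pos'],s['force'])
P=C[(C[...,2]>.055)&(C[...,2]<.075)&(np.hypot(C[...,0]-.577,C[...,1]-.091)<.045)]
n=np.linalg.svd(P-P.mean(0))[2][2];print(len(P),P.mean(0),n*np.sign(n[2]))
E
```

```text
time: 6.0
tool_pos: [0.5255, 0.0654, 0.0668]
orientation: [3.069, 0.67, 0.002]
force: [-4.5, -0.1, 14.1]
width: -0.0001
time: 6.7
tool_pos: [0.4443, 0.0281, 0.1756]
orientation: [-3.069, -0.67, -0.001]
force: [-0.5, -0.3, 0.6]
width: 0.0401
[0.44421197 0.02822496 0.17507776] [-0.51247536  0.47036478 -0.83854358]
6087 [0.56281186 0.08463401 0.06867733] [4.02921532e-03 5.45331961e-04 9.99991734e-01]
```

View pics/w3.png

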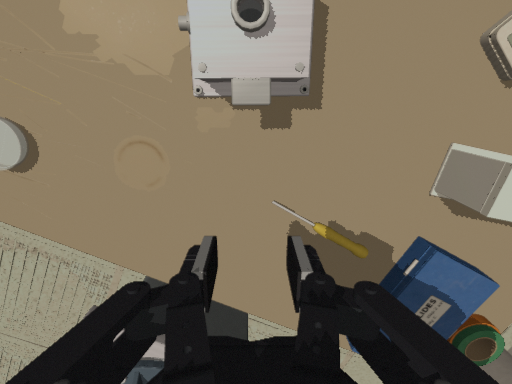

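The lid is shut: measured level within 0.004 rad, plate top at 68.7 mm (should be 68). The guide ring is at the image edge (250,10), so I move for a better view of it.

```bash
python3 -m pendant '[{"tx":45,"ty":0,"tz":-30,"ax":0,"ay":0,"az":0,"hand":40},{"tx":60,"ty":0,"tz":-50,"ax":0,"ay":0,"az":0,"hand":40},{"tx":60,"ty":0,"tz":-50,"ax":0,"ay":0,"az":0,"hand":40},{"tx":60,"ty":0,"tz":-50,"ax":0,"ay":0,"az":0,"hand":40},{"tx":60,"ty":0,"tz":-50,"ax":0,"ay":0,"az":0,"hand":40}]'
python3 - <<'E'
from h import *
d=snap('wrist','w4');s=bot.sense();print(s['tool_pos'],s['orientation'],s['dq'].round(3)); np.save('pics/w4pose.npy',np.r_[s['tool_pos'],s['orientation']])
print(-d['R'].T@d['t'],d['R'].round(3))
p=proj(d,[.5765,.091,.08]);print(p)
u,v=p.astype(int);c=d['img'][max(0,v-50):v+50,u-50:u+50];cv2.imwrite('pics/w4c.png',cv2.resize(c,None,fx=6,fy=6,interpolation=cv2.INTER_CUBIC))
E
```

```text
time: 7.3
tool_pos: [0.4973, 0.0528, 0.2243]
orientation: [-3.069, -0.67, 0.004]
force: [-0.2, 0.8, -0.2]
width: 0.0397
[0.49713688 0.05275268 0.22447675] [-3.06904214 -0.6698226   0.0035537 ] [-0.004 -0.008 -0.     0.002 -0.002  0.001]
[0.57270101 0.08721924 0.36741485] [[ 0.416 -0.909 -0.002]
 [-0.861 -0.395  0.321]
 [-0.293 -0.132 -0.947]]
[250.31403331  93.16695659]
```

View pics/w4c.png

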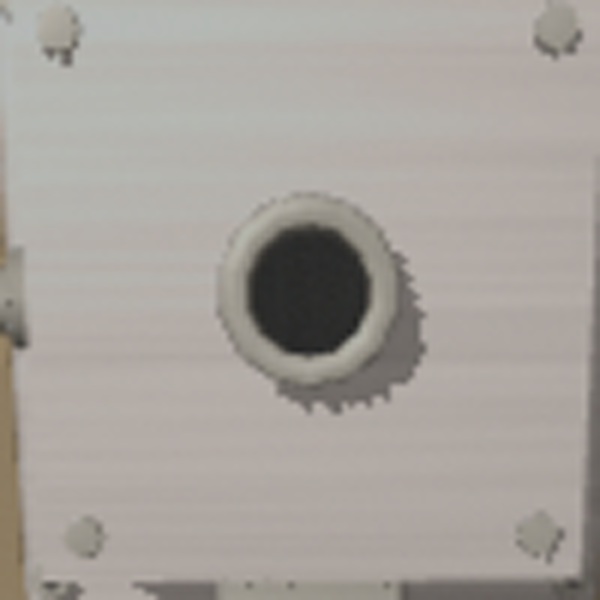

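View pics/w4.png

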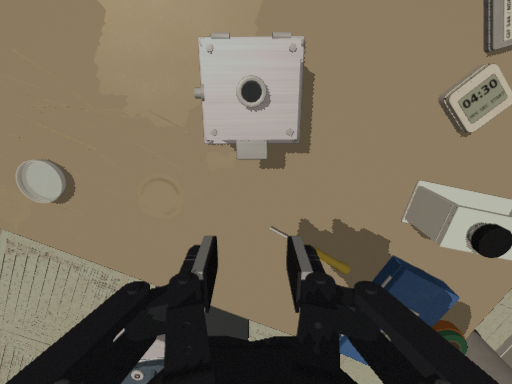

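The lid is fully shut with the guide at (252,91), seen almost vertically.

```bash
python3 - <<'E'
from h import *
d=load('w4');g=cv2.cvtColor(d['img'],cv2.COLOR_BGR2GRAY)
k=np.zeros_like(g);k[75:110,235:268]=g[75:110,235:268]<80
cn=max(cv2.findContours(k,0,1)[0],key=cv2.contourArea);M=cv2.moments(k,True);u,v=M['m10']/M['m00'],M['m01']/M['m00']
print(u,v,cv2.fitEllipse(cn),pt(d,u,v,.08))
# diameter check
q=np.array([pt(d,a,b,.08)[:2] for a,b in cn[:,0].astype(float)]);print('size mm',np.ptp(q,0)*1000)
t=load('t3');g=cv2.cvtColor(t['img'],cv2.COLOR_BGR2GRAY)
p=proj(t,[.577,.091,.08]);a,b=p.round().astype(int);print(p);print(g[b-6:b+7,a-6:a+7])
ys,xs=np.nonzero(g[b-6:b+7,a-6:a+7]<90);w=len(xs);print(w,pt(t,xs.mean()+a-6,ys.mean()+b-6,.08))
E
```

```text
251.04179104477612 90.96716417910447 ((251.0481719970703, 90.96477508544922), (18.79758071899414, 20.811859130859375), 178.98011779785156) [0.57862951 0.0911923  0.08      ]
size mm [19.46950522 18.97607073]
[212.39156204 187.10839605]
[[235 235 235 234 232 233 233 233 233 234 234 234 234]
 [235 235 235 230 194 217 211 209 202 223 230 231 235]
 [236 236 233 225 209 196 187 180 190 195 182 182 228]
 [236 233 219 212 169 117 102 102 127 167 186 156 177]
 [236 234 225 171 102  70  60  60  72 113 184 175 134]
 [234 229 209 122  67  56  54  54  57  81 152 198 144]
 [231 206 163  98  62  55  53  53  55  64 118 205 136]
 [231 204 187 107  60  53  53  54  55  71 134 207 126]
 [232 211 216 140  75  55  55  54  59  98 181 190 126]
 [234 230 219 184 125  78  68  69  88 147 205 158 129]
 [235 231 209 211 188 152 133 133 164 194 157 125 138]
 [234 233 229 226 199 189 193 187 179 151 123 139 156]
 [233 232 232 231 225 207 211 157 147 154 153 169 222]]
31 [0.57609434 0.09090455 0.08      ]
```

```bash
python3 - <<'E'
from h import *
goal([.545,-.283,.235],13)
E
```

```text
t=7.35 shift [-96.4 325.2 -10.6] turn [-0.0006  0.0022  0.2029] F [-0.1  0.7 -0.3] w 0.040526229615737985
```

```bash
python3 -m pendant '[{"tx":-96,"ty":325,"tz":-11,"ax":0,"ay":0.002,"az":0.203,"hand":50},{"tx":-96,"ty":325,"tz":-11,"ax":0,"ay":0.002,"az":0.203,"hand":50},{"tx":-96,"ty":325,"tz":-11,"ax":0,"ay":0.002,"az":0.203,"hand":50},{"tx":-96,"ty":325,"tz":-11,"ax":0,"ay":0.002,"az":0.203,"hand":50},{"tx":-96,"ty":325,"tz":-11,"ax":0,"ay":0.002,"az":0.203,"hand":50},{"tx":-96,"ty":325,"tz":-11,"ax":0,"ay":0.002,"az":0.203,"hand":50},{"tx":-96,"ty":325,"tz":-11,"ax":0,"ay":0.002,"az":0.203,"hand":50},{"tx":-96,"ty":325,"tz":-11,"ax":0,"ay":0.002,"az":0.203,"hand":50}]'
python3 -m pendant '[{"tx":0,"ty":0,"tz":0,"ax":0,"ay":0,"az":0,"hand":50},{"tx":0,"ty":0,"tz":0,"ax":0,"ay":0,"az":0,"hand":50}]'
python3 - <<'E'
from h import *
goal([.545,-.283,.235],13)
d=snap('wrist','w5');C=cloud(d)
print(proj(d,[.564,-.279,.137]))
E
```

```text
time: 8.15
tool_pos: [0.5456, -0.2871, 0.2351]
orientation: [-3.122, -0.348, -0.001]
force: [-0.2, 0.1, 1.2]
width: 0.05
time: 8.35
tool_pos: [0.5456, -0.2817, 0.2362]
orientation: [-3.12, -0.356, -0.002]
force: [-0.2, -0.4, 0.4]
width: 0.05
t=8.35 shift [-0.9  1.2  1.2] turn [-0.0013 -0.0012  0.0001] F [-0.2 -0.4  0.4] w 0.050017772179578174
[253.79266511 174.29151007]
```

View pics/w5.png

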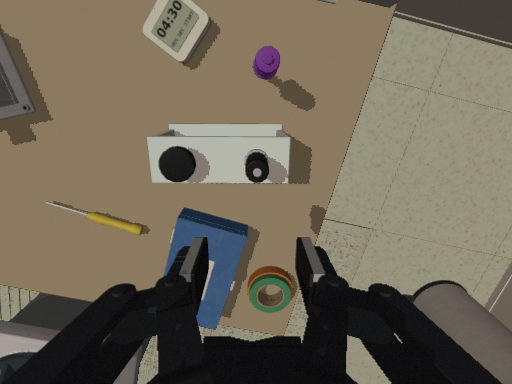

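The wrist view shows the plug head at (177,164), the probe at (257,167) with its bright top at (257,173), and the purple look-alike at (266,62). I reach for (257,167).

```bash
python3 - <<'E'
from h import *
d=load('w5');im=d['img'];C=cloud(d)
cv2.imwrite('pics/w5c.png',cv2.resize(im[115:195,140:300],(800,400),interpolation=cv2.INTER_CUBIC))
g=im.max(2)
k=np.zeros_like(g);k[148:188,240:275]=g[148:188,240:275]<90
ys,xs=np.nonzero(k);print(xs.min(),xs.max(),ys.min(),ys.max())
# top from depth
Z=C[148:188,240:275,2];
m=(Z>.128)&(Z<.145);ys,xs=np.nonzero(m);P=C[148:188,240:275][m];print(len(P),P.mean(0),np.ptp(P,0),xs.mean()+240,ys.mean()+148, pt(d,xs.mean()+240,ys.mean()+148,.134))
W=(im.min(2)>150)&(C[...,2]>.07)&(C[...,2]<.1);n,l,st,ce=cv2.connectedComponentsWithStats(W.astype('uint8'));
i=1+np.argmax(st[1:,4]);cn=max(cv2.findContours((l==i).astype('uint8'),0,1)[0],key=cv2.contourArea)
q=np.array([pt(d,u,v,.085)[:2]*1000 for u,v in cn[:,0].astype(float)],np.float32);print(cv2.minAreaRect(q))
E
```

```text
245 268 152 183
445 [ 0.56759386 -0.28073538  0.13479259] [0.0216455  0.02152327 0.01061539] 256.5415730337079 170.31460674157304 [ 0.56743289 -0.28078358  0.134     ]
((557.5885009765625, -241.8743896484375), (49.23291778564453, 149.73439025878906), 12.988953590393066)
```

View pics/w5c.png

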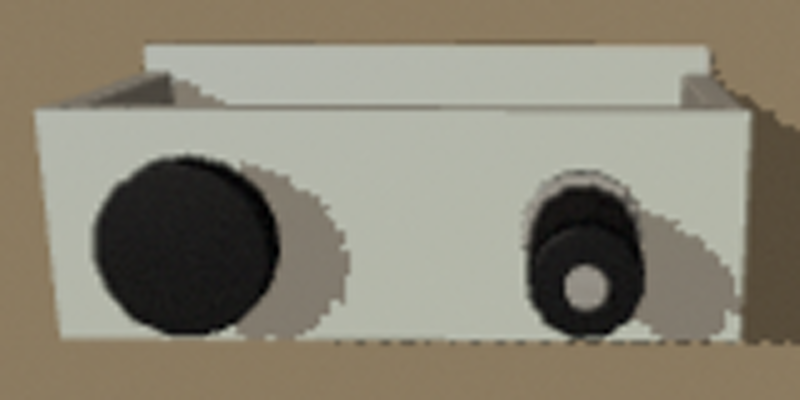

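```bash
python3 - <<'E'
from h import *
goal([.567,-.281,.094],13)
E
```

```text
t=8.40 shift [ 20.5   4.5 142.5] turn [-0.0009 -0.0016  0.0008] F [-0.1  0.4  0.6] w 0.049926236474724724
```

```bash
python3 -m pendant '[{"tx":20.5,"ty":4.5,"tz":20,"ax":0,"ay":-0.002,"az":0,"hand":50},{"tx":20.5,"ty":4.5,"tz":50,"ax":0,"ay":-0.002,"az":0,"hand":50},{"tx":20.5,"ty":4.5,"tz":80,"ax":0,"ay":-0.002,"az":0,"hand":50},{"tx":20.5,"ty":4.5,"tz":80,"ax":0,"ay":-0.002,"az":0,"hand":50},{"tx":20.5,"ty":4.5,"tz":80,"ax":0,"ay":-0.002,"az":0,"hand":50}]'
python3 - <<'E'
from h import *
snap('wrist','w6')
goal([.567,-.281,.094],13)
E
```

```text
time: 8.9
tool_pos: [0.5673, -0.2812, 0.1573]
orientation: [-3.121, -0.357, 0.001]
force: [0.7, -0.3, 0.2]
width: 0.0499
t=8.95 shift [-0.8 -0.9 64.3] turn [ 0.0006 -0.0012  0.0009] F [ 0.  -0.1  0.2] w 0.04988681975754284
```

View pics/w6.png

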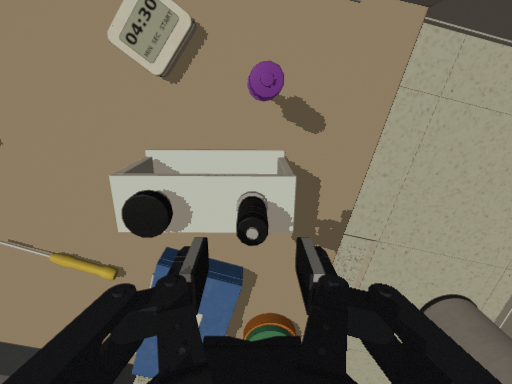

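The probe (252,222) is centred between the fingers and the plug (147,214) is well clear. Descending 64 mm.

```bash
python3 -m pendant '[{"tx":-0.5,"ty":-0.5,"tz":20,"ax":0,"ay":-0.001,"az":0,"hand":50},{"tx":-0.5,"ty":-0.5,"tz":40,"ax":0,"ay":-0.001,"az":0,"hand":50},{"tx":-0.5,"ty":-0.5,"tz":56,"ax":0,"ay":-0.001,"az":0,"hand":50},{"tx":-0.5,"ty":-0.5,"tz":63,"ax":0,"ay":-0.001,"az":0,"hand":50},{"tx":-0.5,"ty":-0.5,"tz":63,"ax":0,"ay":-0.001,"az":0,"hand":50},{"tx":-0.5,"ty":-0.5,"tz":63,"ax":0,"ay":-0.001,"az":0,"hand":50}]'
python3 -m pendant '[{"tx":0,"ty":0,"tz":0,"ax":0,"ay":0,"az":0,"hand":15},{"tx":0,"ty":0,"tz":0,"ax":0,"ay":0,"az":0,"hand":15},{"tx":0,"ty":0,"tz":0,"ax":0,"ay":0,"az":0,"hand":15},{"tx":0,"ty":0,"tz":0,"ax":0,"ay":0,"az":0,"hand":15},{"tx":0,"ty":0,"tz":0,"ax":0,"ay":0,"az":0,"hand":15},{"tx":0,"ty":0,"tz":0,"ax":0,"ay":0,"az":0,"hand":15}]' 50
python3 - <<'E'
from h import *
snap('wrist','w7');snap('scene','s7')
goal([.567,-.281,.094],13)
E
```

```text
time: 9.55
tool_pos: [0.5675, -0.2821, 0.0952]
orientation: [3.121, 0.356, 0.001]
force: [0.2, -0.2, 0.3]
width: 0.0501
time: 10.15
tool_pos: [0.5672, -0.2821, 0.0947]
orientation: [3.121, 0.355, 0.001]
force: [-0.5, 0.0, 6.3]
width: 0.0207
t=10.25 shift [-0.  -1.1  0.7] turn [ 0.0008 -0.0003 -0.0001] F [-0.5  0.7  6.7] w 0.020752451419059893
```

View pics/w7.png

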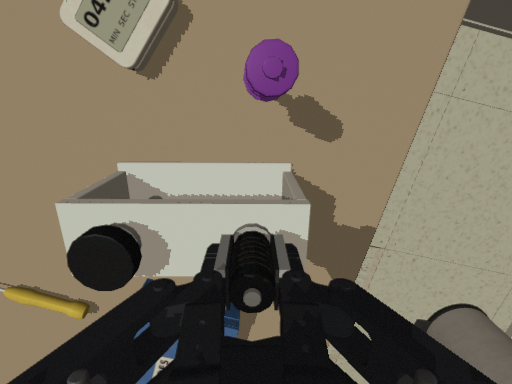

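View pics/s7.png

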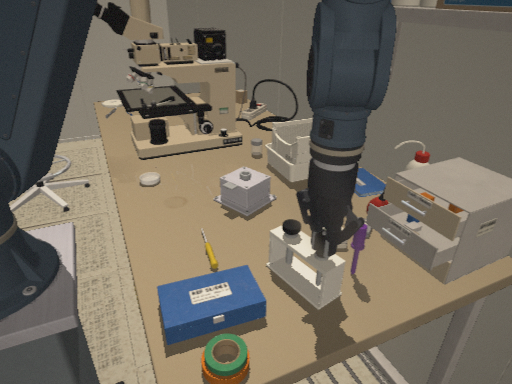

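The gripper holds the handle at (252,275) with an opening of 20.7 mm (handle 22 mm). The scene view shows the lid still shut. Lifting straight up.

```bash
python3 -m pendant '[{"tx":0,"ty":0,"tz":-8,"ax":0,"ay":0,"az":0,"hand":15},{"tx":0,"ty":0,"tz":-25,"ax":0,"ay":0,"az":0,"hand":15},{"tx":0,"ty":0,"tz":-50,"ax":0,"ay":0,"az":0,"hand":15},{"tx":0,"ty":0,"tz":-75,"ax":0,"ay":0,"az":0,"hand":15},{"tx":0,"ty":0,"tz":-100,"ax":0,"ay":0,"az":0,"hand":15},{"tx":0,"ty":0,"tz":-120,"ax":0,"ay":0,"az":0,"hand":15},{"tx":0,"ty":0,"tz":-130,"ax":0,"ay":0,"az":0,"hand":15},{"tx":0,"ty":0,"tz":-130,"ax":0,"ay":0,"az":0,"hand":15}]' 60
python3 - <<'E'
from h import *
snap('wrist','w8');snap('scene','s8')
goal([.5786-.03,.0912-.02,.225],13)
E
```

```text
time: 11.05
tool_pos: [0.5674, -0.2821, 0.225]
orientation: [3.12, 0.355, 0.001]
force: [0.3, 0.1, -1.5]
width: 0.021
t=11.15 shift [  61.8 -347.9   -2. ] turn [-0.0009  0.0018 -0.    ] F [ 0.7 -0.6 -1.9] w 0.02050089260444659
```

View pics/w8.png

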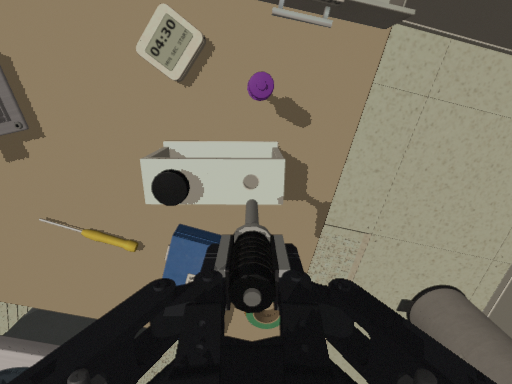

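View pics/s8.png

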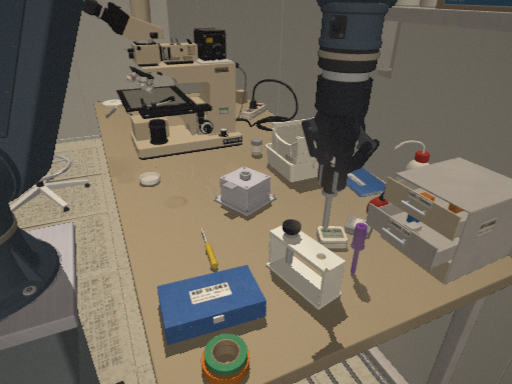

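```bash
python3 - <<'E'
from h import *
s=bot.sense();T=s['tool_pos'];print(T)
w=load('w8');c=load('s8');t=None
for nm,d in(('w',w),('s',c)):
    for dz in (-.078,-.06,-.04,-.01,0,.019): print(nm,dz,proj(d,T+[0,0,dz]).round(1))
cv2.imwrite('pics/w8c.png',cv2.resize(w['img'][190:320,200:310],None,fx=4.5,fy=4.5,interpolation=cv2.INTER_CUBIC))
cv2.imwrite('pics/s8c.png',cv2.resize(c['img'][150:250,290:370],None,fx=6,fy=6,interpolation=cv2.INTER_CUBIC))
E
```

```text
[ 0.56667192 -0.28169702  0.2228083 ]
w -0.078 [251.2 201.5]
w -0.06 [251.2 209.3]
w -0.04 [251.1 219.6]
w -0.01 [251.  239.3]
w 0 [251.  247.3]
w 0.019 [250.9 265.5]
s -0.078 [324.6 227.9]
s -0.06 [325.8 219. ]
s -0.04 [327.1 208.9]
s -0.01 [329.2 193.2]
s 0 [329.9 187.8]
s 0.019 [331.3 177.2]
```

View pics/w8c.png

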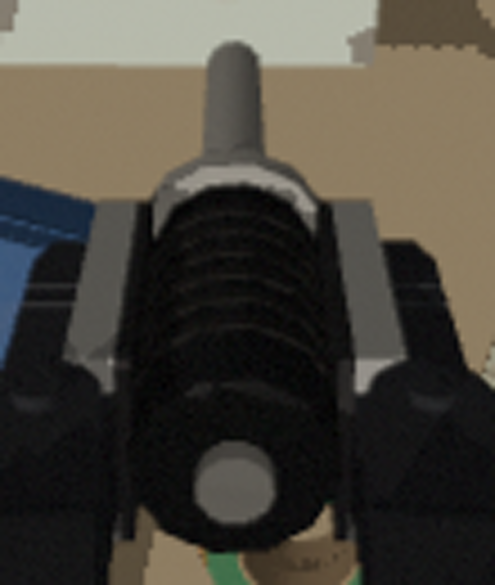

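View pics/s8c.png

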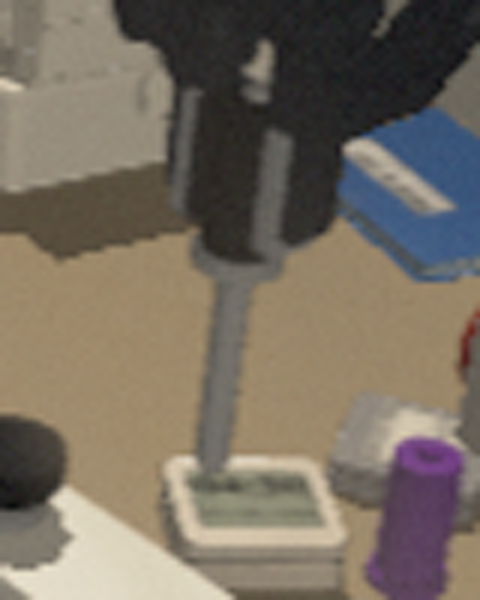

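The probe hangs straight and upright: the tip is at (252,199) in wrist and (325,229) in scene, against predictions of (251,201) and (325,228). Moving over the guide at this height (tip about 147 mm).

```bash
python3 - <<'E'
from h import *
goal([.5775,.0912,.225],13)
E
```

```text
t=11.15 shift [  94.4 -360.9   -2. ] turn [-0.0009  0.0018 -0.    ] F [ 0.7 -0.6 -1.9] w 0.02050089260444659
```

```bash
python3 -m pendant '[{"tx":5,"ty":-20,"tz":-5,"ax":0,"ay":0,"az":0,"hand":15},{"tx":13,"ty":-50,"tz":-5,"ax":0,"ay":0,"az":0,"hand":15},{"tx":23,"ty":-85,"tz":-5,"ax":0,"ay":0,"az":0,"hand":15},{"tx":32,"ty":-120,"tz":-5,"ax":0,"ay":0,"az":0,"hand":15},{"tx":42,"ty":-155,"tz":-5,"ax":0,"ay":0,"az":0,"hand":15},{"tx":51,"ty":-190,"tz":-5,"ax":0,"ay":0,"az":0,"hand":15},{"tx":60,"ty":-225,"tz":-5,"ax":0,"ay":0,"az":0,"hand":15},{"tx":69,"ty":-260,"tz":-5,"ax":0,"ay":0,"az":0,"hand":15}]'
python3 -m pendant '[{"tx":8,"ty":-30,"tz":0,"ax":0,"ay":0,"az":0,"hand":15},{"tx":15,"ty":-55,"tz":0,"ax":0,"ay":0,"az":0,"hand":15},{"tx":20,"ty":-80,"tz":0,"ax":0,"ay":0,"az":0,"hand":15},{"tx":25,"ty":-95,"tz":0,"ax":0,"ay":0,"az":0,"hand":15},{"tx":26,"ty":-101,"tz":0,"ax":0,"ay":0,"az":0,"hand":15},{"tx":26,"ty":-101,"tz":0,"ax":0,"ay":0,"az":0,"hand":15},{"tx":26,"ty":-101,"tz":0,"ax":0,"ay":0,"az":0,"hand":15}]'
python3 - <<'E'
from h import *
goal([.5775,.0912,.200],13)
E
```

```text
time: 11.95
tool_pos: [0.5747, -0.0107, 0.2278]
orientation: [-3.121, -0.356, 0.004]
force: [0.5, -0.2, -1.1]
width: 0.0206
time: 12.65
tool_pos: [0.5782, 0.0906, 0.2285]
orientation: [3.121, 0.355, -0.002]
force: [-0.3, -1.0, -0.9]
width: 0.0207
t=12.65 shift [-0.5 -0.7 28.5] turn [-0.      0.0015 -0.0005] F [-0.3 -1.  -0.9] w 0.020713773961388248
```

```bash
python3 -m pendant '[{"tx":-0.5,"ty":-0.7,"tz":10,"ax":0,"ay":0,"az":0,"hand":15},{"tx":-0.5,"ty":-0.7,"tz":25,"ax":0,"ay":0,"az":0,"hand":15},{"tx":-0.5,"ty":-0.7,"tz":38,"ax":0,"ay":0,"az":0,"hand":15},{"tx":-0.5,"ty":-0.7,"tz":45,"ax":0,"ay":0,"az":0,"hand":15},{"tx":-0.5,"ty":-0.7,"tz":47,"ax":0,"ay":0,"az":0,"hand":15},{"tx":-0.5,"ty":-0.7,"tz":47,"ax":0,"ay":0,"az":0,"hand":15},{"tx":-0.5,"ty":-0.7,"tz":47,"ax":0,"ay":0,"az":0,"hand":15}]'
python3 - <<'E'
from h import *
goal([.5775,.0912,.0997],13)
T=bot.sense()['tool_pos']
for n,b in(('wrist','w9'),('scene','s9'),('top','t9')):
    d=snap(n,b);print(n,'tip',proj(d,T-[0,0,.0777]).round(1),'guideW',proj(d,[.5786,.0912,.08]).round(1))
w=load('w9')['img'];s=load('s9')['img']
cv2.imwrite('pics/w9c.png',cv2.resize(w[150:290,190:320],None,fx=4.2,fy=4.2,interpolation=cv2.INTER_CUBIC))
cv2.imwrite('pics/s9c.png',cv2.resize(s[130:220,200:300],None,fx=6,fy=6,interpolation=cv2.INTER_CUBIC))
E
```

```text
time: 13.35
tool_pos: [0.5779, 0.0917, 0.1822]
orientation: [-3.121, -0.355, 0.0]
force: [0.7, -0.0, -1.5]
width: 0.0203
t=13.35 shift [-0.5  0.4 82.5] turn [-0.0002  0.0001 -0.0003] F [ 0.7 -0.  -1.5] w 0.02033803097532234
wrist tip [252.  201.7] guideW [252.7 192. ]
scene tip [244.7 163.7] guideW [245.  172.2]
top tip [211.2 186.1] guideW [212.3 186.5]
```

View pics/w9c.png

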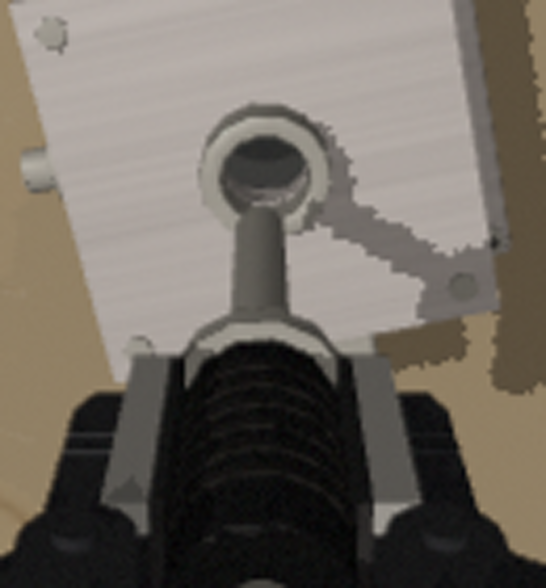

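View pics/s9c.png

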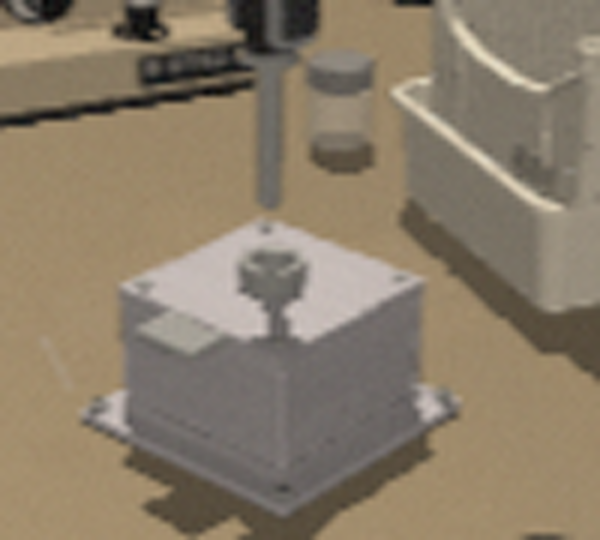

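```bash
python3 - <<'E'
from h import *
T=bot.sense()['tool_pos']
s=load('s9')['img'];w=load('w9')['img']
sd=load('s9');wd=load('w9')
print('scene R',sd['R'].round(2).tolist())
gs=cv2.cvtColor(s,cv2.COLOR_BGR2GRAY).astype(int);gw=cv2.cvtColor(w,cv2.COLOR_BGR2GRAY).astype(int)
print('scene rod rows');
for v in range(144,164,4): print(v,gs[v,236:254])
print('ring scene')
for v in range(168,184,1): print(v,gs[v,236:256])
print('wrist rod')
for v in range(200,222,5): print(v,gw[v,240:264])
E
```

```text
scene R [[0.91, -0.42, 0.02], [-0.19, -0.44, -0.88], [0.38, 0.79, -0.48]]
scene rod rows
144 [ 47  40  30  31  39  49  88 108 108 109 102 119 138 133 129 117  96  86]
148 [136 139 137 137 137 137 124 106 108 110 103 122 136 136 134 132 132 135]
152 [136 137 134 135 135 136 122 106 107 106 100 119 138 137 130 129 125 117]
156 [138 138 137 135 136 135 121 104 111 106 100 120 138 137 137 113  79  79]
160 [138 137 136 138 138 137 123 107 109 107 110 130 135 136 137 136 135 136]
ring scene
168 [140 142 154 174 187 186 185 153 126 166 187 185 185 178 163 142 137 139
 139 134]
169 [151 175 186 190 190 191 190 183 182 186 187 190 191 187 187 182 162 143
 138 139]
170 [185 188 190 189 189 190 191 186 180 179 177 183 189 189 191 188 186 186
 179 165]
171 [189 190 191 191 180 176 168 153 163 170 173 173 170 176 185 191 191 190
 190 186]
172 [189 188 192 187 172 149 120 107 117 120 123 116 122 151 181 190 190 189
 188 189]
173 [191 190 191 174 156 143 108 102 108 112 110 101 100 139 163 175 193 189
 189 189]
174 [189 190 190 157 128 153 153 129 116 115 114 118 143 150 123 157 191 190
 192 192]
1
[... 606 characters left out ...]
]
182 [189 191 190 191 188 192 193 188 154 103 103 153 190 190 192 191 190 190
 186 189]
183 [187 187 188 189 192 189 189 191 156 103 102 111 157 189 188 193 191 190
 190 190]
wrist rod
200 [157 152 152 153 151 135  93  78  80  90  90  87  83  78  73  74  91  97
  98 105 147 162 156 110]
205 [170 170 170 169 167 153 105  96  94  93  90  87  82  77  73  67  63  83
 132 129 116 111 157 164]
210 [170 169 168 169 167 140 102  94  94  93  90  87  83  77  71  66  65  61
 161 171 170 170 170 170]
215 [169 169 169 168 168 125  99  94  95  94  90  86  81  77  71  68  65  61
 139 168 170 171 170 170]
220 [168 168 168 168 168 114  97  97  96  93  91  87  82  77  71  67  63  62
 111 160 168 168 168 169]
```

The bore centre is at wrist (252.9,191.4) and the ring at scene (245.0,176). The rod columns are 251.3 and 244.5. That gives a correction of about tx +0.7, ty +1.5 mm. I apply it and re-measure closer to the mouth.

```bash
python3 -m pendant '[{"tx":0.7,"ty":1.5,"tz":0,"ax":0,"ay":0,"az":0,"hand":15},{"tx":0.7,"ty":1.5,"tz":6,"ax":0,"ay":0,"az":0,"hand":15},{"tx":0.7,"ty":1.5,"tz":12,"ax":0,"ay":0,"az":0,"hand":15},{"tx":0.7,"ty":1.5,"tz":12,"ax":0,"ay":0,"az":0,"hand":15},{"tx":0.7,"ty":1.5,"tz":12,"ax":0,"ay":0,"az":0,"hand":15}]'
python3 - <<'E'
from h import *
s=bot.sense();T=s['tool_pos'];print(T,s['orientation'])
d=snap('wrist','w10');c=snap('scene','s10')
w=d['img']
cv2.imwrite('pics/w10c.png',cv2.resize(w[150:250,200:310],None,fx=6,fy=6,interpolation=cv2.INTER_CUBIC))
g=cv2.cvtColor(c['img'],cv2.COLOR_BGR2GRAY).astype(int)
for v in (148,152,156,160,164,168): print(v,g[v,238:252])
gw=cv2.cvtColor(w,cv2.COLOR_BGR2GRAY).astype(int)
for v in (205,210,215): print(v,gw[v,240:264])
for v in (182,186,190,194): print(v,gw[v,234:274])
print(proj(d,[T[0],T[1],.08]),proj(d,T-[0,0,.0777]))
E
```

```text
time: 14.0
tool_pos: [0.5784, 0.0905, 0.1692]
orientation: [-3.121, -0.356, 0.003]
force: [-0.2, -0.4, -0.7]
width: 0.0206
[0.57837679 0.09053166 0.16924549] [-3.12126663e+00 -3.55526750e-01  2.88500920e-03]
148 [138 136 139 139 135 121 105 110 106 121 136 139 134 130]
152 [138 134 135 137 137 121 106 110 107 121 137 135 131 127]
156 [135 138 137 140 137 119 106 109 104 120 136 136 138 112]
160 [139 137 135 137 135 120 104 109 103 118 136 138 139 136]
164 [138 138 138 139 136 122 106 108  99 119 138 139 139 138]
168 [153 175 184 189 188 149 104 106 133 171 184 180 161 145]
205 [152 152 150 146 110  82  88  95  96  93  90  86  82  78  72  67  62  60
  66  83  94  96  96  95]
210 [170 169 168 166 156 127  99  95  95  92  89  87  82  77  71  68  64  61
 119 119 109 157 164 164]
215 [169 169 168 167 167 126  99  96  94  93  91  87  82  78  73  67  65  63
 138 167 170 170 170 169]
182 [172 172 172 172 173 173 149 114 101 101  99 100 143 149 166 166 162 159
 155 152 152 152 133  98  78  73  70  71  83 161 169 169 170 170 169 171
 170 171 171 171]
186 [169 169 169 136 107 104 149 172 165 158 153 150 146 143 130 108 103 103
 103 102 119 139 145 145 148 148 149 149 144 118  74  64  95 108 120 165
 172 172 173 172]
190 [173 172 136 157 163 158 152 145 130  84  60  53  49  44  43  44  41  44
  44  41  45  44  45  48  51  59 107 143 148 147 146 142 113  92 109 112
 112 112 165 172]
194 [173 134 152 157 154 147 130  79  62  59  60  58  58  59  59  59  59  57
  58  59  58  59  59  59  59  60  57  89  93 142 148 147 144 115 107 108
 108 108 108 160]
[252.0096938  197.02125103] [252.00617906 201.58086186]
```

View pics/w10c.png

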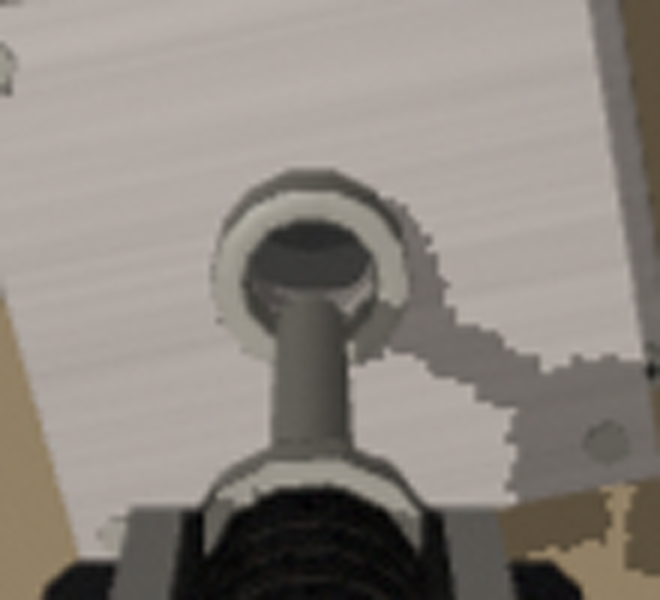

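Centred in both views now: wrist bore 251.2 against rod 251.3, scene ring 245.0 against rod 245.0. Lowering in two stages.

```bash
python3 -m pendant '[{"tx":0,"ty":0,"tz":5,"ax":0,"ay":0,"az":0,"hand":15},{"tx":0,"ty":0,"tz":10,"ax":0,"ay":0,"az":0,"hand":15},{"tx":0,"ty":0,"tz":15,"ax":0,"ay":0,"az":0,"hand":15},{"tx":0,"ty":0,"tz":20,"ax":0,"ay":0,"az":0,"hand":15},{"tx":0,"ty":0,"tz":25,"ax":0,"ay":0,"az":0,"hand":15},{"tx":0,"ty":0,"tz":25,"ax":0,"ay":0,"az":0,"hand":15},{"tx":0,"ty":0,"tz":25,"ax":0,"ay":0,"az":0,"hand":15}]'
python3 - <<'E'
from h import *
s=bot.sense();T=s['tool_pos'];print(T,s['orientation'])
d=snap('wrist','w11');c=snap('scene','s11')
cv2.imwrite('pics/w11c.png',cv2.resize(d['img'][150:250,200:310],None,fx=6,fy=6,interpolation=cv2.INTER_CUBIC))
cv2.imwrite('pics/s11c.png',cv2.resize(c['img'][130:220,200:300],None,fx=6,fy=6,interpolation=cv2.INTER_CUBIC))
goal([.5784,.0905,.0997],13)
E
```

```text
time: 14.8
tool_pos: [0.5786, 0.0905, 0.1445]
orientation: [-3.121, -0.356, 0.002]
force: [-0.5, 0.0, -1.5]
width: 0.0205
[0.57856503 0.09053576 0.14452715] [-3.12125457e+00 -3.55504696e-01  1.99244154e-03]
t=14.90 shift [-0.3 -0.  45.1] turn [-0.0003  0.0007 -0.0001] F [ 0.3 -0.6 -1.6] w 0.020694223084640265
```

View pics/w11c.png

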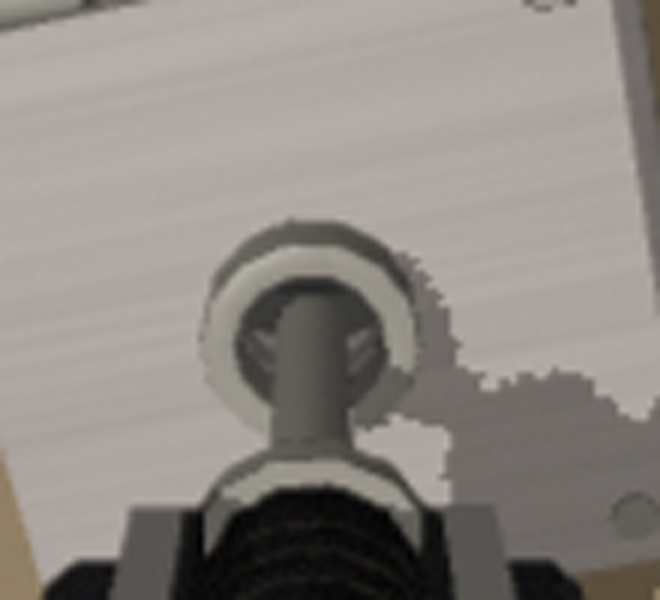

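View pics/s11c.png

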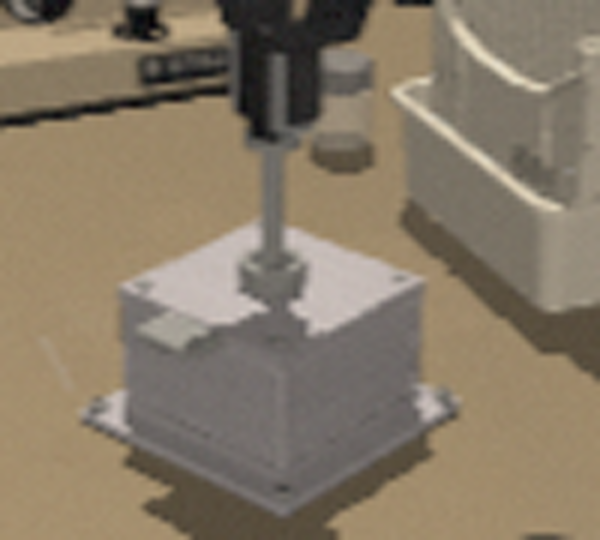

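The tip is inside the bore: rod at crop x 310 with the ring centred on 309, and the scene view is also centred. Continuing, stopping 5 mm short to check the collar height.

```bash
python3 -m pendant '[{"tx":0,"ty":0,"tz":5,"ax":0,"ay":0,"az":0,"hand":15},{"tx":0,"ty":0,"tz":11,"ax":0,"ay":0,"az":0,"hand":15},{"tx":0,"ty":0,"tz":18,"ax":0,"ay":0,"az":0,"hand":15},{"tx":0,"ty":0,"tz":25,"ax":0,"ay":0,"az":0,"hand":15},{"tx":0,"ty":0,"tz":32,"ax":0,"ay":0,"az":0,"hand":15},{"tx":0,"ty":0,"tz":37,"ax":0,"ay":0,"az":0,"hand":15},{"tx":0,"ty":0,"tz":40,"ax":0,"ay":0,"az":0,"hand":15},{"tx":0,"ty":0,"tz":40,"ax":0,"ay":0,"az":0,"hand":15}]'
python3 - <<'E'
from h import *
s=bot.sense();T=s['tool_pos'];print(T,s['orientation'])
d=snap('wrist','w12');c=snap('scene','s12')
cv2.imwrite('pics/s12c.png',cv2.resize(c['img'][140:200,215:275],None,fx=10,fy=10,interpolation=cv2.INTER_CUBIC))
cv2.imwrite('pics/w12c.png',cv2.resize(d['img'][150:250,200:310],None,fx=6,fy=6,interpolation=cv2.INTER_CUBIC))
for dz in(-.0097,-.0047): print('collar pred',proj(c,T+[0,0,dz]))
print('mouth',proj(c,[.5786,.0905,.08]),[proj(c,[.5786,.0905,z]).round(1).tolist() for z in(.085,.09,.095,.1)])
goal([.5784,.0905,.0997],13)
E
```

```text
time: 15.7
tool_pos: [0.5783, 0.0905, 0.1042]
orientation: [-3.121, -0.355, 0.003]
force: [-0.3, -0.2, -0.8]
width: 0.0207
[0.57832313 0.09049763 0.10416252] [-3.12126605e+00 -3.55437109e-01  2.76880444e-03]
collar pred [245.01292425 167.38758057]
collar pred [245.01672161 165.65207856]
mouth [245.09834861 172.33997352] [[245.1, 170.6], [245.1, 168.9], [245.1, 167.2], [245.1, 165.4]]
t=15.80 shift [-0.3 -0.   5.1] turn [-0.0003  0.0009 -0.0001] F [-0.1 -0.7 -0.8] w 0.020644903262753277
```

View pics/s12c.png

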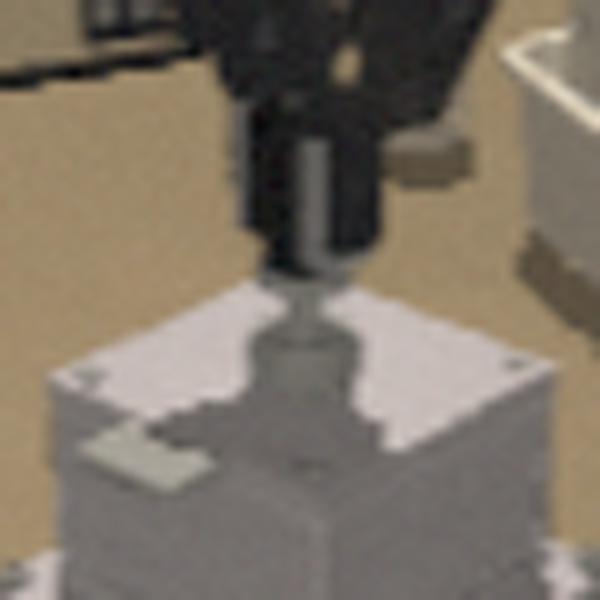

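View pics/w12c.png

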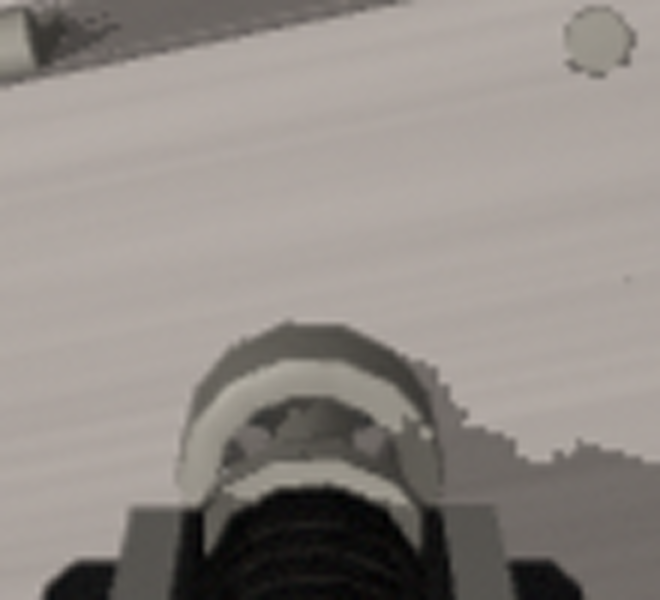

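```bash
python3 - <<'E'
from h import *
c=load('s12');g=cv2.cvtColor(c['img'],cv2.COLOR_BGR2GRAY).astype(int)
A=np.linspace(0,2*np.pi,73)
def ext(d,x,y,z,r):
    p=np.array([proj(d,[x+r*np.cos(a),y+r*np.sin(a),z]) for a in A]);return p.min(0).round(1),p.max(0).round(1)
x,y=.5784,.0905
print('collar bottom',ext(c,x,y,.1042-.0097,.013),'collar top',ext(c,x,y,.1042-.0047,.013),'ring',ext(c,x,y,.08,.015))
for v in range(162,182): print(v,g[v,236:256])
b=load('s8');T=[.5667,-.2817,.2228];print('s8 collar bottom',ext(b,*T[:2],T[2]-.0097,.013));g8=cv2.cvtColor(b['img'],cv2.COLOR_BGR2GRAY).astype(int)
for v in range(188,202): print(v,g8[v,318:342])
E
```

```text
collar bottom (array([240.1, 165.3]), array([250. , 169.5])) collar top (array([240.1, 163.5]), array([250. , 167.8])) ring (array([239.3, 169.9]), array([250.7, 174.9]))
162 [138 136 119  74  29  24  24  27  47  82 100  77  32  37  33  36  33 103
 138 138]
163 [137 140 137 122  85  42  30  24  48  81  99  77  30  36  30  33  45 106
 137 137]
164 [141 138 137 136 122  79  21  21  45  79  92  67  30  32  29  38  84 124
 139 135]
165 [140 139 139 138 124  71  30  22  47  82  95  86  64  63  80  99 122 137
 138 137]
166 [145 141 143 140 119  66  25  20  32  64  89  99  96 110 120 125 135 140
 136 138]
167 [142 143 143 138 120  94  82  58  42  43  64  86  96 100 119 136 138 138
 136 140]
168 [143 145 153 176 158 107 108 106 102  99 103 104  98 112 141 145 140 138
 138 140]
169 [152 178 191 189 186 172 148 120 112 108 108 127 139 163 187 180 163 145
 140 139]
170 [186 188 192 194 191 191 186 153 105 112 116 155 183 187 191 192 190 188
 182 165]
171 [189 193 191 192 184 173 168 136 105 111 116 145 171 179 186 191 191 193
 190 187]
172 [190 191 191 187 175 150 118 104 105 108 103 105 123 15
[... 1616 characters left out ...]
 135 120 105 100 105 109 106 109 110 110 110 107 104 102
 106 124 132 134 136 136]
196 [139 137 138 136 138 136 129 115 107 108 110 112 109 109 108 107 108 111
 121 135 136 135 135 134]
197 [141 135 137 140 138 139 135 117  95  99 102 109 111 112 112 127 133 133
 136 136 136 133 137 137]
198 [140 139 137 142 140 139 138 116  97 100 107 113 109 109 124 135 136 135
 135 136 134 137 133 135]
199 [142 138 138 141 140 141 138 120  97 103 111 111 111 115 129 136 137 138
 136 136 135 134 134 136]
200 [137 138 137 137 137 138 138 117  93 104 111 113 111 109 125 137 134 136
 138 135 137 137 136 138]
201 [138 139 139 137 137 137 129 109  97 108 113 111 107 119 135 137 139 138
 137 137 137 136 135 136]
```

```bash
python3 -m pendant '[{"tx":0,"ty":0,"tz":2,"ax":0,"ay":0,"az":0,"hand":15},{"tx":0,"ty":0,"tz":4,"ax":0,"ay":0,"az":0,"hand":15},{"tx":0,"ty":0,"tz":4.8,"ax":0,"ay":0,"az":0,"hand":15},{"tx":0,"ty":0,"tz":4.8,"ax":0,"ay":0,"az":0,"hand":15},{"tx":0,"ty":0,"tz":4.8,"ax":0,"ay":0,"az":0,"hand":15},{"tx":0,"ty":0,"tz":4.8,"ax":0,"ay":0,"az":0,"hand":15},{"tx":0,"ty":0,"tz":4.8,"ax":0,"ay":0,"az":0,"hand":15},{"tx":0,"ty":0,"tz":4.8,"ax":0,"ay":0,"az":0,"hand":15}]'
python3 - <<'E'
from h import *
s=bot.sense();print(s['tool_pos'],s['orientation'],s['force'],abs(s['dq']).max())
d=snap('wrist','w13');c=snap('scene','s13');t=snap('top','t13')
gw=cv2.cvtColor(d['img'],cv2.COLOR_BGR2GRAY).astype(int)
cv2.imwrite('pics/w13c.png',cv2.resize(d['img'][190:250,210:300],None,fx=8,fy=8,interpolation=cv2.INTER_CUBIC))
cv2.imwrite('pics/s13c.png',cv2.resize(c['img'][130:330,200:380],None,fx=3,fy=3,interpolation=cv2.INTER_CUBIC))
g=cv2.cvtColor(c['img'],cv2.COLOR_BGR2GRAY).astype(int)
for v in range(166,178): print(v,g[v,236:256])
E
```

```text
time: 16.6
tool_pos: [0.5786, 0.0906, 0.0999]
orientation: [-3.121, -0.356, 0.001]
force: [-0.1, -0.6, -1.4]
width: 0.0207
[0.57859876 0.09056685 0.09989569] [-3.12119891e+00 -3.55543160e-01  1.48837083e-03] [-0.05234088 -0.59367891 -1.39429247] 0.002010712733038131
166 [142 142 139 141 128  82  21  26  44  80  99  78  32  33  47  62  97 131
 139 139]
167 [143 141 141 141 122  69  26  25  44  80  98  89  73  78  97 105 126 139
 137 138]
168 [142 143 155 176 151  76  43  29  27  48  83 101  97 105 131 141 138 139
 140 140]
169 [154 176 187 191 154  93  84  68  53  52  73  95 101 105 154 180 165 146
 141 138]
170 [186 192 192 192 169 120 101 103 101  96 103 102  98 130 176 192 188 187
 179 164]
171 [190 189 192 192 181 170 152 120 105 109 116 119 144 173 183 192 191 192
 192 189]
172 [192 189 192 186 151 119 119 102 104 110 107 104 123 151 179 192 191 191
 189 191]
173 [193 192 192 164 110  90  98  97 103 109 104  99  94  97 139 177 193 192
 190 188]
174 [189 191 191 157 106  96  91  92  96  95  93  91  94  96 104 158 194 191
 194 192]
175 [189 190 188 158 104  98 101 104 110 114 109 107 104  99 112 165 193 192
 191 194]
176 [191 192 191 166 117  99 102 109 110 110 111 107 106  96 115 167 193 192
 193 190]
177 [192 194 194 170 120 100 103 111 111 111 107 109 104  96 130 175 192 192
 191 193]
```

View pics/w13c.png

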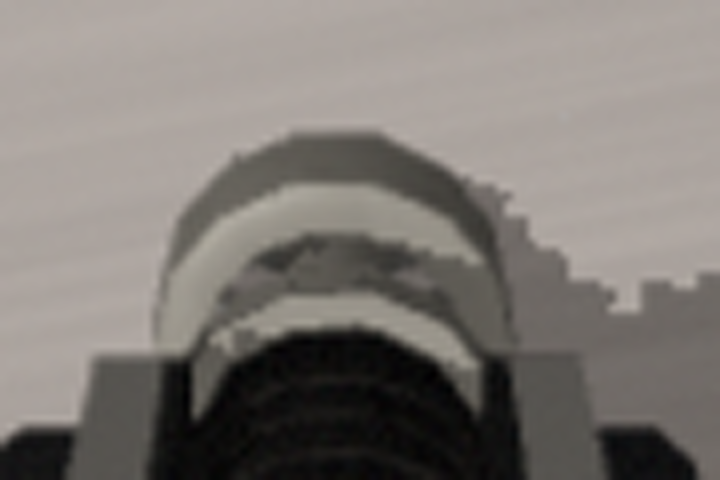

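View pics/s13c.png

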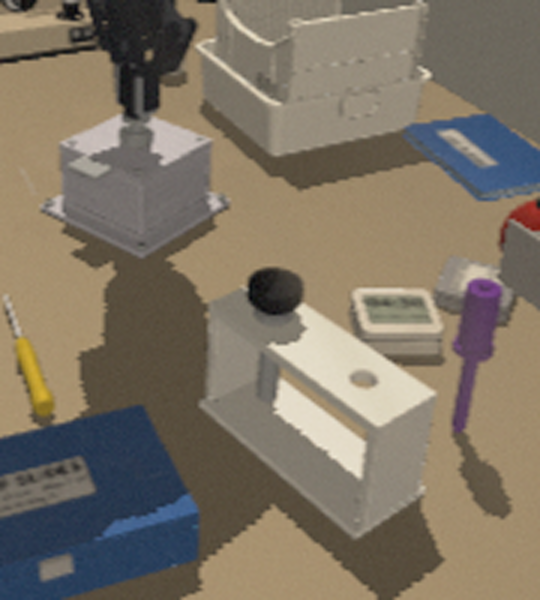

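Final views: ring and collar are concentric in wrist (crop 336 against 337) and both centred at column 245 in scene. The plug is still in the rack, the purple look-alike is untouched, and the lid is shut. The arm is still and the only force is the probe's weight, so I hand in.

```bash
python3 -c "
from plant import bot
print(bot.close_job()); print(bot.sense()['tool_pos'])"
```

```text
the job is handed in; nothing more can be done
None
the job is handed in; nothing more can be done
```

The lid is shut, and the probe is held upright in the guide with its collar about 10 mm above the mouth. I handed the job in at about 17 s, with no verdict reported.

- **Lid:** I pushed the tab down along its arc with closed fingers. At the end it stopped firmly at 66.8 mm (nominal 67) under 14 N. The camera then measured the lid level to 0.004 rad.
- **Probe:** I took the slim black probe by its handle and lifted it clear of the rack. I corrected its position by about 1.7 mm over the guide, then lowered it through with no sign of contact in the readings or pictures.
- **Last checks:** Rod and guide agreed to within about half a millimetre in both the wrist and scene views. The collar came out 10.2 mm above the mouth from the arm's position. The arm was still, and the force reading was about the probe's weight. The plug is still in the rack, and the purple look-alike was not touched.
- **Disagreements:** The top and wrist cameras differed by 2.5 mm on where the guide is, so I centred the rod against the ring within each picture instead. The scene view gave a collar height up to about 1.7 mm higher than the arm's position 5 mm above the end. At the final height the two agreed.

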